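# Fit the sliding jaw to the dovetail rail and clamp the foam block lightly

### The arm

A 6-joint arm with a two-finger parallel gripper is mounted at the origin on a cart in front of the work surface, level with it; the furniture and walls round the work are solid. World frame = base frame: x ahead of the robot, y to its left, z up, the work surface at z = 0. Lengths are in m, angles in rad, forces in N, time in s.
With the tool pointing down it reaches from about 0.35 to 0.975 m from the base axis. Payload 7.1 kg.
Tool frame: the origin (TCP) lies at the very end of the fingers, on their centre line; the grasp point (between the pads) lies 19 mm behind it (r.pinch_z is the distance from the TCP to the grasp point, in m); z points along the fingers, x is the direction in which the jaws open and shut, and the axes are right-handed (so a half turn about z gives the same grasp; the last joint's range is limited). The gripper opens to 88 mm and grips with 3 to 60 N. Pads are 20 mm wide; open, the fingers measure 115 mm over their backs; the gripper's body (75 mm by 178 mm) begins 61 mm behind the grasp point.
Start: joints at [1.181, 0.423, 1.63, -0, 1.089, -0.019], TCP at [0.226, 0.583, 0.223] pointing down, gripper open.
Joint ranges: [-3, 3], [-0.9, 2.11], [0.09, 2.58], [-1.31, 4.45], [0.11, 2.69], [-2.54, 2.54]. Speed limits (rad/s): [2.39, 2.39, 3.01, 3.14, 3.14, 3.14].

### API

Orientations are given as a unit quaternion [w, x, y, z].
In Python, from plant import r, optics gives the robot as it stands.
- The arm moves only by the tool send_rows, never from a script. Its argument "rows" is one flat list of numbers, 5 for each row, row after row: the shift along the tool's x, y, z in units of 0.04 m (1.0 is 0.04 m), then the turn about the tool's z in units of 6 degrees (1.0 is 6 degrees), then the opening, from -1 (shut) to 1 (fully open). A call has 1 to 12 rows; each row shifts and turns the commanded pose from where the row before left it, along the tool's axes as they then stand; what a row does not reach is not made up. A row lasts 1/10 s, in which the tool goes at most 50 mm and 8.59 degrees, less where a joint would pass 70% of its speed; a pose out of reach is approached as far as the arm can. A call with a number of a shift or a turn outside -1 to 1 is refused whole. A call with a gripper value outside its range is refused whole. The fingers move at their own pace and stop on an object; "squeeze" is the grip in N (left out, the last holds). Time passes only in rows, so rows that do not move let the fingers close. It gives the time, the measured TCP pose, the force and the opening at its end, in the units of the state.
- r.get_state(): the state, without advancing time (a new reading comes with each control period).
- optics.capture(name): name is "side" or "top"; returns a dict with "pixels" (384x512x3 uint8, red, green, blue), "z_map" (384x512 float32, m along the optical axis (not along the pixel's ray), 0 where there is no reading), "K" (3x3 intrinsics, pixels), "pose" (4x4, takes a point from camera to world coordinates). Camera axes: x right, y down, z forward; pixel columns grow to the right and rows downward; lengths in m; the calibration is good to about 2 mm. A picture is of the moment at which its call begins.
- r.close_job(): hands the job in, once; it reports no verdict.
The state is a dict: "time_s": time; "qpos": joint angles; "dq": joint speeds; "joint_torque": joint torques, N m; "eef_pos": TCP position; "ee_rot": TCP orientation; "contact_force": force on the tool from outside, world axes, zero at the start; "moment": the same for the moment, N m; "width": finger opening in m.
Only numpy, scipy, OpenCV 4.12 (cv2) and the standard library are available. Lean on these libraries where they do the work, as an engineer would, in place of code of your own. Each camera call takes 0.05 s, during which the arm holds its last target. There are 200 camera calls.

### The job

Slide the blue sliding jaw onto the dovetail rail from its open end and push it up to the polystyrene block, so that the block stands square against the fixed jaw with the sprung pad pressed in about half its travel (about 10 N). Tighten the orange side knob clockwise until it is firm while you keep that pressure on, so that the block stays lightly gripped when you let go. Polystyrene dents, so never bottom the pad out hard on it, do not force the knob, and leave the other things on the table alone.

Things in the scene. Friction and masses are not known exactly. Their poses are not given: they have to be found in the camera images.
- fixture: Fixture, fixed to the table: wooden board 210x130x15 with an aluminium dovetail rail. Origin: centre of the board's underside, on the table; x along the rail from its open end (x=-95) to x=+52, z up. Behind that stands a dark steel fixed jaw, bolted through slots: its face is somewhere from x=54 to 66. Rail centred on y=0: top flat at z=34, 42 wide; flanks lean in 30 deg to 26 wide at z=20, so the sliding jaw goes on from the open end.
- rail_mouth (a point): Middle of the rail's top edge line at its open end, (-95, 0, 34) mm in the fixture's frame; nothing stands before it. The first 10 mm of the rail is a lead-in: at the very end it is narrower by 3 to 4 mm a side and 2 mm lower.
- sliding_jaw: Blue sliding jaw, 0.38 kg +-20 %, upright on the table at first, dovetail groove below. Origin: centre of its underside; x forward (pad side), z up. On the rail its axes agree with the fixture's and its origin is at z=20 there; groove play 0.7 to 1 mm a side while the knob is slack. Cheeks x -36..34, y -34..34, deck top z=24; clamp housing x -45..-3, y -68..-32, top z=24.
- rib_grip (a point): Where to hold the sliding jaw: inside the upright rib on its deck, at (4, 0, 48) mm in its frame. The rib is 24 mm thick in y, x -14 to 28, z 24 to 62; grip it across y, fingertips clear of the deck at z = 24. In front of it stands a jaw plate 58 mm wide, x 28 to 34, up to z = 60.
- pad_face (a point): Middle of the rubber pad's face when not pressed, (44, 0, 37) mm in the sliding jaw's frame (this point does not move with the pad). The pad is 50 mm wide, z 18 to 56, sprung: 6 N per mm, 4 mm of travel backwards, then solid. Unclamped, the jaw slides on the rail with 2 to 4 N of friction, so the spring pushes it back when let go.
- knob_grip (a point): Middle of the orange clamp knob's wing, on its vertical axis, at (-24, -50, 48) mm in the sliding jaw's frame. The wing is 38 mm long, 12 mm thick, z 31 to 62. Its length lies along the sliding jaw's x axis when joint clamp_knob reads 0, and turns with it.
- clamp_knob (a joint): Angle of the clamp knob, 0 (slack) to 1.8 rad; grows clockwise seen from above, which tightens. Each rad pushes the gib 3.2 mm towards the rail: the slack is taken up near 0.65 rad, it is firm at 0.9 to 1.2 rad, and past 1.3 it is forced. Running friction 0.15 N m, about 0.12 N m more when firm. Self-locking: it stays where it is left.
- gib: Brass gib, the moving flank of the sliding jaw's groove, under the clamp housing; the knob presses it on the rail. Origin: at the sliding jaw's origin when slack; moves along its y.
- foam_block: White polystyrene block, 50 mm (x) x 56 x 46 high, 20 g, loose, standing on the rail before the fixed jaw with 1 to 7 mm of gap to it; it slides easily. Origin: centre of its underside; its x is along the rail.
- try_square: Try square, a bystander.
- eps_stub: Small upright polystyrene stub, 62 mm high, a bystander.
- sanding_block: Sanding block, a bystander.
- pencil: Red pencil, a bystander.
- side_cutters: Side cutters with blue grips, a bystander.
There are look-alikes about, which are no part of the job. What is shaped like the foam_block but red or yellow is not meant.

How it is judged:
On the way:
1. the sliding jaw is on the dovetail rail, slid on from the open end by at least half its length (y of sliding_jaw in the frame of fixture between -0.003 and 0.003 m and z of sliding_jaw in the frame of fixture between 0.017 and 0.024 m and angle between the x axis of sliding_jaw and the x axis of fixture, either way round below 0.06 rad and angle between sliding_jaw's own z axis and vertical below 0.06 rad and x of sliding_jaw in the frame of fixture between -0.095 and 0 m), for 0.1 s.
At the end, for the whole second after the job is handed in: The sliding jaw is at rest square on the rail (3 mm, 0.06 rad), its gib bearing on the rail with over 20 N and its pad on the polystyrene block with 5 to 15 N (backed by the fixed jaw); the block is upright and square (0.05, 0.06 rad) on the rail, within 10 mm of its middle (y of sliding_jaw in the frame of fixture between -0.003 and 0.003 m and z of sliding_jaw in the frame of fixture between 0.017 and 0.024 m and angle between the x axis of each of sliding_jaw, foam_block and the x axis of fixture, either way round below 0.06 rad and angle between sliding_jaw's own z axis and vertical below 0.06 rad and contact force between sliding_jaw and foam_block between 5 and 15 N and contact force between gib and fixture above 20 N and y of foam_block in the frame of fixture between -0.01 and 0.01 m and z of foam_block in the frame of fixture between 0.032 and 0.037 m and angle between foam_block's own z axis and vertical below 0.05 rad and linear speed of each of sliding_jaw, foam_block below 0.005 m/s); the robot touches nothing.
It fails at once if the polystyrene block is pressed by the sliding jaw with more than 25 N (the pad bottoms out hard) (contact force between sliding_jaw and foam_block above 25 N).
It fails at once if the knob is forced: the gib presses the rail with more than 80 N (contact force between gib and fixture above 80 N).
It fails at once if a bystander is pushed more than 20 mm (distance of any of try_square, eps_stub, sanding_block, pencil, side_cutters from where it was at the start of the episode above 0.02 m).
It also fails if it takes over 54 s, if anything falls off the work surface, if the arm or the gripper's body presses on something with over 40 N, if the wrist force passes 120 N, or if a joint passes its speed limit or range.

## Working session

There is one attempt and no reset: what is moved stays moved. The work goes in short steps, Python scripts to look and compute and a tool call to move; the robot and the scene stay as the last step left them, time stands still between calls to the robot, and variables do not carry over. Pictures are saved under pics/ and viewed, about 8 in all and at most 12, crops included, and the job is handed in when it is done.

Besides the shell and the picture viewer there is one more tool, called after "Call:" as name(argument=value, ...), one argument or row to a line, values as JSON. send_rows: Moves the arm, as the interface text tells. Shifts and turns lie within -1 to 1; 1 stands for 0.04 m of shift or 6 degrees of turn. Its arguments: {"type":"object","properties":{"rows":{"type":"array"},"squeeze":{"type":"number"}},"required":["rows"]}

```bash
ls; mkdir -p pics
cat > h.py <<'E'
import numpy as np, cv2
from plant import r, optics
def cap(n):
    c=optics.capture(n); z=c["z_map"]; K=c["K"]; v,u=np.mgrid[:z.shape[0],:z.shape[1]]
    P=np.stack([(u-K[0,2])*z/K[0,0],(v-K[1,2])*z/K[1,1],z],-1)@c["pose"][:3,:3].T+c["pose"][:3,3]
    P[z==0]=np.nan
    return c,P
def save(img,n): cv2.imwrite("pics/"+n,cv2.cvtColor(img,cv2.COLOR_RGB2BGR))
E
python3 - <<'E'
from h import *
for n in("top","side"):
    c,P=cap(n); np.savez(n+"0.npz",px=c["pixels"],P=P,K=c["K"],pose=c["pose"]); save(c["pixels"],n+"0.png"); print(c["pose"].round(3),c["K"].round(1))
print(r.get_state())
E
```

```text
pics
[[ 0.015 -0.988  0.155  0.264]
 [-0.999 -0.01   0.034  0.23 ]
 [-0.032 -0.156 -0.987  0.899]
 [ 0.     0.     0.     1.   ]] [[360.2   0.  256.7]
 [  0.  360.2 191.8]
 [  0.    0.    1. ]]
[[ 0.933 -0.25   0.259  0.147]
 [-0.36  -0.604  0.711 -0.519]
 [-0.021 -0.757 -0.653  0.783]
 [ 0.     0.     0.     1.   ]] [[409.5   0.  265.2]
 [  0.  409.5 182.1]
 [  0.    0.    1. ]]
{'time_s': 0.1, 'qpos': array([ 1.18101878e+00,  4.23775864e-01,  1.63060787e+00, -3.42339731e-05,
        1.08858734e+00, -1.89896310e-02]), 'dq': array([ 1.99783552e-03,  5.26296812e-05, -3.37072046e-03,  5.66961344e-04,
        2.35372519e-03,  1.34415936e-03]), 'joint_torque': array([-3.37123693e-04, -5.45612991e+01, -2.74322945e+01,  6.45460607e-02,
        1.88240747e-02, -1.92910306e-05]), 'eef_pos': array([0.22625726, 0.58207164, 0.22197452]), 'ee_rot': array([ 3.90960139e-04,  8.25328557e-01,  5.64652369e-01, -5.67793811e-04]), 'contact_force': array([ 0.22487972, -0.26278105, -0.36532243]), 'moment': array([ 0.06719309, -0.03088299, -0.02280615]), 'width': 0.08770846653336083}
```

View pics/top0.png

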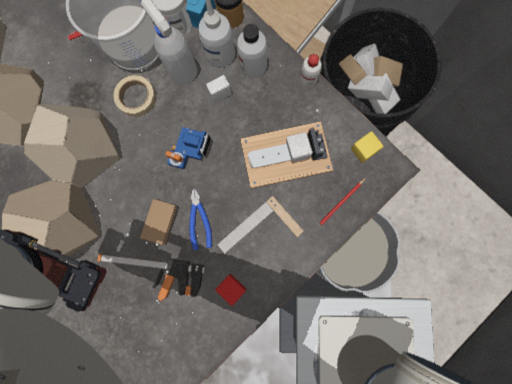

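View pics/side0.png

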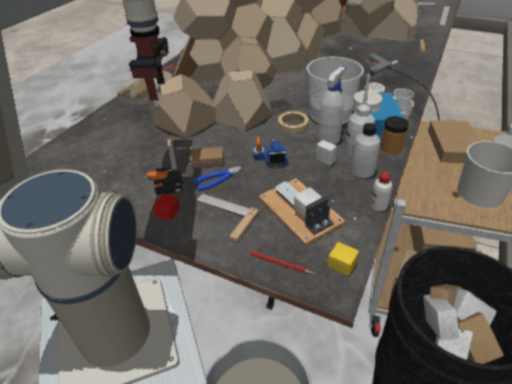

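The top view shows the fixture at about (287,155), with its open end on the left and the fixed jaw at (318,143). The blue jaw is at about (190,147) with its orange knob at (176,157). The side view agrees. Next I'll measure.

```bash
cat > m.py <<'E'
from h import *
d=np.load("top0.npz"); px=d["px"];P=d["P"]; hsv=cv2.cvtColor(px,cv2.COLOR_RGB2HSV).astype(int)
H,S,V=hsv[...,0],hsv[...,1],hsv[...,2]
v,u=np.mgrid[:384,:512]
win=lambda a,b,c,e:(u>=a)&(u<b)&(v>=c)&(v<e)
def rect(m,t):
    q=P[m][:,:2]; q=q[~np.isnan(q).any(1)]; R=cv2.minAreaRect((q*1000).astype(np.float32)); print(t,len(q),R,"z",np.nanmedian(P[m][:,2]).round(4))
Z=P[...,2]
F=win(235,340,115,195)
rect(F&(Z>.011)&(Z<.019),"board15")
rail=F&(Z>.030)&(Z<.038)
rect(rail,"rail34")
n,l=cv2.connectedComponents((F&(Z>.074)&(Z<.086)).astype(np.uint8))
for i in range(1,n): 
    if (l==i).sum()>15: rect(l==i,"z80 comp")
fj=F&(Z>.06); print("max z",np.nanmax(Z[fj]))
J=win(155,220,115,180)
rect(J&(Z>.058)&(Z<.066),"z62")
blue=J&(H>95)&(H<125)&(S>120)
org=J&(H<20)&(S>150)&(V>100)
rect(blue&(Z>.019)&(Z<.029),"deck24"); rect(blue&(Z>.056)&(Z<.066),"rib"); rect(org&(Z>.055),"knobtop"); rect(blue,"blue")
rect(win(140,235,80,110)&0>0,"x") if 0 else 0
big=np.hstack([cv2.resize(px[c:e,a:b],None,fx=5,fy=5,interpolation=cv2.INTER_CUBIC) for a,b,c,e in((155,220,120,180),(242,337,120,180))])
save(big,"crop0.png"); print(big.shape)
E
python3 m.py
```

```text
board15 2459 ((501.63751220703125, 188.32086181640625), (130.8082733154297, 210.0853271484375), 12.84903335571289) z 0.015
rail34 670 ((494.9590148925781, 193.31150817871094), (55.46490478515625, 177.21807861328125), 13.653108596801758) z 0.0341
z80 comp 120 ((515.6406860351562, 126.2600326538086), (63.929908752441406, 14.463603973388672), 13.394637107849121) z 0.0839
z80 comp 470 ((507.22943115234375, 160.96922302246094), (55.26532745361328, 48.50849914550781), 16.12152099609375) z 0.079
max z 0.09036633436502628
z62 280 ((508.6625671386719, 426.52862548828125), (58.1253547668457, 104.09510803222656), 47.58099365234375) z 0.0613
deck24 358 ((511.1646423339844, 436.14337158203125), (75.89338684082031, 100.33705139160156), 74.7352066040039) z 0.024
rib 221 ((523.6187744140625, 418.01654052734375), (47.33724594116211, 55.08378219604492), 74.52030181884766) z 0.0612
knobtop 47 ((483.4799499511719, 463.1393127441406), (34.94905471801758, 9.660392761230469), 66.24725341796875) z 0.0609
blue 671 ((508.87603759765625, 431.28546142578125), (79.10928344726562, 104.25531005859375), 70.06044006347656) z 0.0258
(300, 800, 3)
```

View pics/crop0.png

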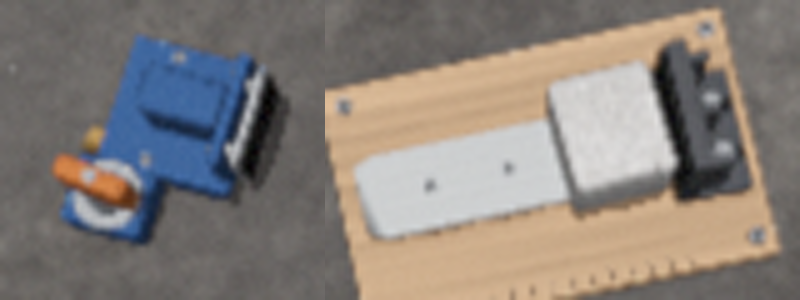

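The crop shows the rail's open end on the left and the foam block slightly yawed, with a gap to the dark fixed jaw. The blue jaw faces right and slightly down, and its knob is at about 0. The fixture sits near (0.502, 0.188) with its x heading at about -77.1°. The jaw origin is near (0.526, 0.428) with heading -105.4°, and the knob position predicted from that matches the measured one to about 1 mm. I'll turn the tool first, then work out the shift.

Call:
send_rows(
  rows=[0, 0, 0, 1, 0.15, 0, 0, 0, 1, 0.15, 0, 0, 0, 1, 0.15, 0, 0, 0, 1, 0.15, 0, 0, 0, 1, 0.15, 0, 0, 0, 1, 0.15, 0, 0, 0, 1, 0.15, 0, 0, 0, 1, 0.15, 0, 0, 0, 1, 0.15, 0, 0, 0, 1, 0.15, 0, 0, 0, 1, 0.15, 0, 0, 0, 1, 0.15],
)

```text
time_s: 1.3
eef_pos: [0.2263, 0.5822, 0.2222]
ee_rot: [0.0, 1.0, -0.03, -0.0]
contact_force: [-0.7, 0.5, -0.6]
width: 0.0506
```

Call:
send_rows(
  rows=[0, 0, 0, 1, 0.15, 0, 0, 0, 1, 0.15],
)

```text
time_s: 1.5
eef_pos: [0.2263, 0.5822, 0.2222]
ee_rot: [0.0, 0.991, -0.135, -0.0]
contact_force: [-0.6, -1.0, -0.3]
width: 0.0506
```

```bash
cat >> h.py <<'E'
FO=np.array([.5016,.1883]); FH=np.deg2rad(-77.1)   # fixture origin, heading
JO=np.array([.5263,.4277]); JH=np.deg2rad(-105.4)
def loc(o,h,p): c,s=np.cos(h),np.sin(h); return o+np.array([c*p[0]-s*p[1],s*p[0]+c*p[1]])
def inv(o,h,w): c,s=np.cos(h),np.sin(h); d=np.asarray(w)-o; return np.array([c*d[0]+s*d[1],-s*d[0]+c*d[1]])
def yaw(s): 
    q=s["ee_rot"]; return 2*np.arctan2(q[2],q[1])
def tell(xy,z,ywdeg):
    "shift units (tool axes after turning) and turn units from the measured pose"
    s=r.get_state(); y0=yaw(s); t=(np.rad2deg(y0)-ywdeg+90)%180-90
    y=y0-np.deg2rad(t); d=np.asarray(xy)-s["eef_pos"][:2]
    ex=np.array([np.cos(y),np.sin(y)]); ey=np.array([np.sin(y),-np.cos(y)])
    print("t",s["time_s"],"pos",s["eef_pos"].round(4),"yaw",np.rad2deg(y0).round(2),"F",s["contact_force"].round(1),"M",s["moment"].round(2),"w",round(s["width"],4))
    print("turn",round(t/6,2),"shift",(d@ex/.04).round(3),(d@ey/.04).round(3),round((s["eef_pos"][2]-z)/.04,3), "fixture xy mm",(inv(FO,FH,s["eef_pos"][:2])*1e3).round(1))
E
python3 - <<'E'
from h import *
d=np.load("top0.npz");P=d["P"]
q=P[115:195,235:340].reshape(-1,3); q=q[np.abs(q[:,2]-.0341)<.0012]
L=np.array([inv(FO,FH,w) for w in q[:,:2]])*1e3
m=(L[:,0]>-82)&(L[:,0]<-5)&(abs(L[:,1])<24); L=L[m]
for a in range(-82,-5,11):
    k=L[(L[:,0]>=a)&(L[:,0]<a+11)]; print(a,k[:,1].min().round(1),k[:,1].max().round(1))
tell(loc(JO,JH,(.004,0)),.029,-15.4)
E
```

```text
-82 -20.4 18.4
-71 -20.5 20.8
-60 -19.8 21.5
-49 -19.5 19.2
-38 -20.7 19.4
-27 -19.6 21.2
-16 -20.0 21.0
t 1.5 pos [0.2263 0.5822 0.2222] yaw -15.49 F [-0.6 -1.  -0.3] M [-0.09  0.06 -0.  ] w 0.0506
turn -0.02 shift 8.256 1.832 4.83 fixture xy mm [-445.4 -180.4]
```

Call:
send_rows(
  rows=[0.917, 0.204, 0.1, 0, 0.15, 0.917, 0.204, 0.1, 0, 0.15, 0.917, 0.204, 0.1, 0, 0.15, 0.917, 0.204, 0.1, 0, 0.15, 0.917, 0.204, 0.1, 0, 0.15, 0.917, 0.204, 0.2, 0, 0.15, 0.917, 0.204, 0.3, 0, 0.15, 0.917, 0.204, 0.3, 0, 0.15, 0.917, 0.204, 0.3, 0, 0.15, 0, 0, 0.5, 0, 0.15, 0, 0, 0.3, 0, 0.15, 0, 0, 0, 0, 0.15],
)

```text
time_s: 2.7
eef_pos: [0.524, 0.4238, 0.1242]
ee_rot: [0.002, 0.991, -0.133, -0.002]
contact_force: [-0.4, 0.8, -0.4]
width: 0.0501
```

Run:
```python
from h import *
tell(loc(JO,JH,(.004,0)),.029,-15.4)
c,P=cap("top"); px=c["pixels"]
s,_=cap("side"); save(np.hstack([cv2.resize(px[100:200,130:250],(480,400)),cv2.resize(s["pixels"][90:190,220:300],(320,400))]),"a1.png")
```

```text
t 2.7 pos [0.524  0.4238 0.1242] yaw -15.25 F [-0.4  0.8 -0.4] M [-0.06  0.13 -0.  ] w 0.0501
turn 0.03 shift 0.029 -0.008 2.381 fixture xy mm [-224.6   74.5]
```

Call:
send_rows(
  rows=[0.03, 0, 0.4, 0, 0.1, 0, 0, 0.5, 0, 0.1, 0, 0, 0.5, 0, 0.1, 0, 0, 0.4, 0, 0.1, 0, 0, 0.3, 0, 0.1, 0, 0, 0.2, 0, 0.1, 0, 0, 0.08, 0, 0.1, 0, 0, 0, 0, 0.1, 0, 0, 0, 0, 0.1],
)

```text
time_s: 3.7
eef_pos: [0.5272, 0.4249, 0.0321]
ee_rot: [-0.0, 0.991, -0.133, 0.0]
contact_force: [-0.9, -0.1, -0.6]
width: 0.0479
```

Run:
```python
from h import *
tell(loc(JO,JH,(.004,0)),.029,-15.4)
c,P=cap("top"); px=c["pixels"]
s,_=cap("side"); save(np.hstack([cv2.resize(px[100:200,130:250],(480,400)),cv2.resize(s["pixels"][90:190,220:300],(320,400))]),"a2.png")
```

```text
t 3.7 pos [0.5272 0.4249 0.0321] yaw -15.25 F [-0.9 -0.1 -0.6] M [-0.05  0.1   0.01] w 0.0479
turn 0.03 shift -0.041 0.038 0.078 fixture xy mm [-224.9   77.8]
```

View pics/a2.png

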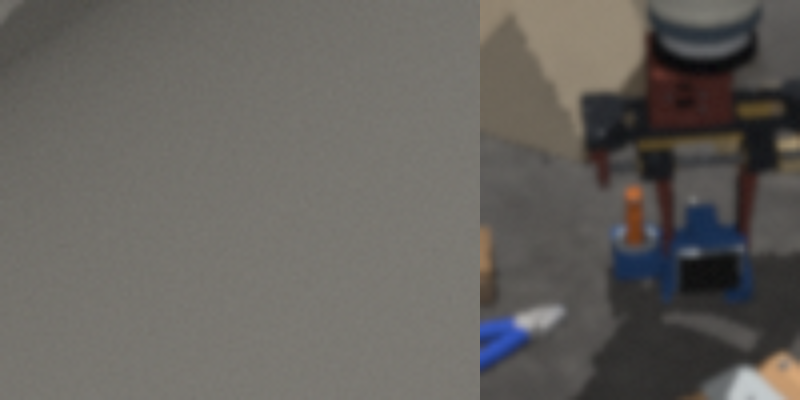

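The side crop shows the fingers straddling the rib and clear of the knob; the top camera is blocked by the arm. I'll make a small correction, then close.

Call:
send_rows(
  rows=[-0.04, 0.035, 0.06, 0.03, 0.1, 0, 0, 0, 0, 0.1, 0, 0, 0, 0, -0.8, 0, 0, 0, 0, -0.8, 0, 0, 0, 0, -0.8, 0, 0, 0, 0, -0.8, 0, 0, 0, 0, -0.8, 0, 0, 0, 0, -0.8],
  squeeze=45,
)

```text
time_s: 4.6
eef_pos: [0.5249, 0.4236, 0.0291]
ee_rot: [0.0, 0.991, -0.134, -0.0]
contact_force: [-0.2, -0.2, 0.7]
width: 0.0238
```

Run:
```python
from h import *
tell(loc(JO,JH,(.004,0)),.029,-15.4)
```

```text
t 4.6 pos [0.5249 0.4236 0.0291] yaw -15.43 F [-0.2 -0.2  0.7] M [-0.07  0.11 -0.09] w 0.0238
turn -0.0 shift 0.007 -0.008 0.003 fixture xy mm [-224.2   75.2]
```

Gripped, with the opening at 23.8 mm. Lift, then turn towards the rail heading.

Call:
send_rows(
  rows=[0, 0, -0.3, 0, -0.8, 0, 0, -0.5, 0, -0.8, 0, 0, -0.5, 0, -0.8, 0, 0, 0, -0.5, -0.8, 0, 0, 0, -0.9, -0.8, 0, 0, 0, -0.9, -0.8, 0, 0, 0, -0.9, -0.8, 0, 0, 0, -0.9, -0.8, 0, 0, 0, -0.62, -0.8, 0, 0, 0, 0, -0.8, 0, 0, 0, 0, -0.8],
)

```text
time_s: 5.7
eef_pos: [0.5248, 0.4235, 0.0813]
ee_rot: [0.0, 0.994, 0.111, -0.0]
contact_force: [0.4, -0.2, -3.2]
width: 0.024
```

Run:
```python
from h import *
tell(loc(FO,FH,(-.156,0)),.075,12.9)
```

```text
t 5.7 pos [0.5248 0.4235 0.0813] yaw 12.79 F [ 0.4 -0.2 -3.2] M [-0.01 -0.05 -0.01] w 0.024
turn -0.02 shift -1.878 1.703 0.158 fixture xy mm [-224.1   75.1]
```

Call:
send_rows(
  rows=[-0.2, 0.2, 0, -0.02, -0.8, -0.4, 0.35, 0, 0, -0.8, -0.5, 0.45, 0, 0, -0.8, -0.4, 0.4, 0.15, 0, -0.8, -0.28, 0.2, 0, 0, -0.8, -0.1, 0.1, 0, 0, -0.8, 0, 0, 0, 0, -0.8, 0, 0, 0, 0, -0.8, 0, 0, 0, 0, -0.8],
)

```text
time_s: 6.6
eef_pos: [0.4677, 0.3411, 0.0754]
ee_rot: [-0.0, 0.994, 0.113, 0.001]
contact_force: [0.5, 0.0, -3.6]
width: 0.0236
```

Run:
```python
from h import *
tell(loc(FO,FH,(-.156,0)),.075,12.9)
c,P=cap("top"); s,Q=cap("side"); np.savez("b.npz",px=c["pixels"],P=P,spx=s["pixels"],Q=Q)
save(np.hstack([cv2.resize(c["pixels"][90:210,190:340],(450,360)),cv2.resize(s["pixels"][130:250,240:355],(345,360))]),"b.png")
```

```text
t 6.6 pos [0.4677 0.3411 0.0754] yaw 13.02 F [ 0.5  0.  -3.6] M [-0.03  0.01 -0.02] w 0.0236
turn 0.02 shift -0.026 0.014 0.009 fixture xy mm [-156.6    1. ]
```

View pics/b.png

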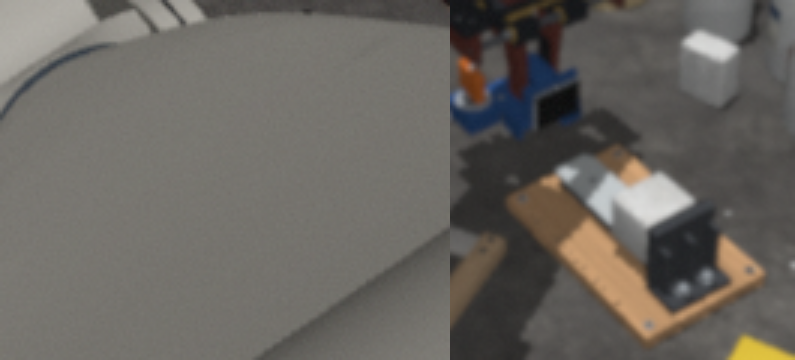

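The side view shows the jaw hanging squarely behind the rail mouth; the top view is blocked. I'll check the lateral offset from the side cloud.

Run:
```python
from h import *
d=np.load("b.npz");px=d["spx"];Q=d["Q"].reshape(-1,3);hsv=cv2.cvtColor(px,cv2.COLOR_RGB2HSV).reshape(-1,3).astype(int)
c,s=np.cos(FH),np.sin(FH);D=Q[:,:2]-FO;L=np.c_[D@[c,s],D@[-s,c],Q[:,2]]*1e3
m=(abs(L[:,2]-34)<1.5)&(L[:,0]>-84)&(L[:,0]<-10)&(abs(L[:,1])<26)
for a in(-84,-60,-35): k=L[m&(L[:,0]>=a)&(L[:,0]<a+25)];print("rail",len(k),k[:,1].min().round(1),k[:,1].max().round(1),np.median(k[:,2]).round(1))
near=(L[:,0]>-220)&(L[:,0]<-100)&(abs(L[:,1])<90)
dark=near&(hsv[:,2]<60)&(L[:,2]>55)&(L[:,2]<110)&(abs(L[:,0]+118)<8)
k=L[dark];print("pad",len(k),np.percentile(k,[2,50,98],axis=0).round(1))
print("pad yaw slope",np.polyfit(k[:,1],k[:,0],1).round(3),"pitch",np.polyfit(k[:,2],k[:,0],1).round(3))
blue=near&(abs(hsv[:,0]-108)<14)&(hsv[:,1]>120)
k=L[blue&(L[:,0]>-140)&(L[:,2]>44)&(L[:,2]<110)];print("front blue",len(k),np.percentile(k,[1,50,99],axis=0).round(1))
b=(abs(L[:,2]-15)<1.5)&(abs(L[:,0])<115)&(abs(L[:,1])<75)&(hsv[:,1]>60);print("board",cv2.minAreaRect(L[b][:,:2].astype(np.float32)))
tell(loc(FO,FH,(-.156,0)),.0497,12.9)
```

```text
rail 44 -22.3 20.0 33.4
rail 47 -23.2 19.5 33.1
rail 26 -20.2 12.8 33.4
pad 155 [[-118.4  -21.1   61.6]
 [-113.6    1.3   82.6]
 [-111.2   23.6  100.1]]
pad yaw slope [-1.50000e-02 -1.13841e+02] pitch [ 2.20000e-02 -1.15662e+02]
front blue 131 [[-139.   -32.4   47.4]
 [-125.5  -10.6   96.1]
 [-113.4   27.1  107.3]]
board ((4.989311218261719, -2.1211776733398438), (129.46475219726562, 210.49276733398438), 89.8573226928711)
t 6.7 pos [0.4673 0.341  0.0751] yaw 13.03 F [-0.2 -0.5 -3.5] M [-0.1  -0.02  0.01] w 0.0238
turn 0.02 shift -0.017 0.012 0.636 fixture xy mm [-156.5    0.7]
```

The side cloud puts the jaw about 3 mm to +y of the rail, while the top camera and robot say +0.7 mm. I'll aim between the two, at -1 mm; the lead-in tolerates 3–4 mm. Lower and approach.

Call:
send_rows(
  rows=[-0.04, 0, 0.3, 0.02, -0.8, 0, 0, 0.25, 0, -0.8, 0, 0, 0.08, 0, -0.8, 0, 0.2, 0, 0, -0.8, 0, 0.25, 0, 0, -0.8, 0, 0.15, 0, 0, -0.8, 0, 0, 0, 0, -0.8, 0, 0, 0, 0, -0.8],
)

```text
time_s: 7.5
eef_pos: [0.4711, 0.3165, 0.0503]
ee_rot: [-0.0, 0.994, 0.112, 0.0]
contact_force: [-0.0, -0.3, -3.8]
width: 0.0235
```

Run:
```python
from h import *
tell(loc(FO,FH,(-.1,-.001)),.0497,12.9)
```

```text
t 7.5 pos [0.4711 0.3165 0.0503] yaw 12.85 F [-0.  -0.3 -3.8] M [-0.07 -0.01  0.02] w 0.0235
turn -0.01 shift 0.002 0.793 0.014 fixture xy mm [-131.7   -1.1]
```

Call:
send_rows(
  rows=[0, 0.08, 0.01, 0, -0.8, 0, 0.08, 0, 0, -0.8, 0, 0.08, 0, 0, -0.8, 0, 0.08, 0, 0, -0.8, 0, 0, 0, 0, -0.8],
)

```text
time_s: 8.0
eef_pos: [0.4736, 0.3038, 0.0494]
ee_rot: [0.0, 0.994, 0.112, -0.0]
contact_force: [-0.9, -0.6, -4.3]
width: 0.0236
```

Call:
send_rows(
  rows=[0, 0.08, 0, 0, -0.8, 0, 0.08, 0, 0, -0.8, 0, 0, 0, 0, -0.8],
)

```text
time_s: 8.3
eef_pos: [0.475, 0.2975, 0.0494]
ee_rot: [0.0, 0.994, 0.112, -0.0]
contact_force: [0.2, 0.2, -3.0]
width: 0.0241
```

Run:
```python
from h import *
tell(loc(FO,FH,(-.1,-.001)),.0497,12.9)
```

```text
t 8.3 pos [0.475  0.2975 0.0494] yaw 12.88 F [ 0.2  0.2 -3. ] M [-0.1   0.01 -0.01] w 0.0241
turn -0.0 shift 0.014 0.311 -0.006 fixture xy mm [-112.4   -1.5]
```

Call:
send_rows(
  rows=[0, 0.1, 0, 0, -0.8, 0, 0.1, 0, 0, -0.8, 0, 0.1, 0, 0, -0.8, 0, 0.1, 0, 0, -0.8, 0, 0, 0, 0, -0.8],
)

```text
time_s: 8.8
eef_pos: [0.4786, 0.2818, 0.0494]
ee_rot: [0.0, 0.994, 0.112, -0.0]
contact_force: [-0.3, 0.4, -3.9]
width: 0.0238
```

Run:
```python
from h import *
tell(loc(FO,FH,(-.1,-.001)),.0497,12.9)
s,Q=cap("side"); np.savez("b.npz",spx=s["pixels"],Q=Q)
save(cv2.resize(s["pixels"][120:250,230:360],(600,600)),"c.png")
```

```text
t 8.8 pos [0.4786 0.2818 0.0494] yaw 12.86 F [-0.3  0.4 -3.9] M [-0.06 -0.02 -0.03] w 0.0238
turn -0.01 shift 0.013 -0.094 -0.006 fixture xy mm [-96.2  -1.5]
```

View pics/c.png

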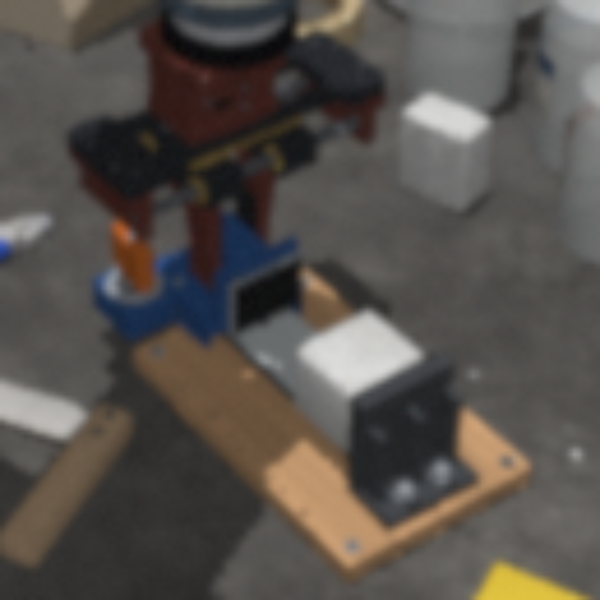

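The jaw is on the rail, with the cheeks either side of it and low forces. Slide on to just short of the block.

Call:
send_rows(
  rows=[0, 0.13, 0, 0, -0.8, 0, 0.18, 0, 0, -0.8, 0, 0.18, 0, 0, -0.8, 0, 0.18, 0, 0, -0.8, 0, 0.18, 0, 0, -0.8, 0, 0.18, 0, 0, -0.8, 0, 0.15, 0, 0, -0.8, 0, 0.1, 0, 0, -0.8, 0, 0, 0, 0, -0.8, 0, 0, 0, 0, -0.8],
)

```text
time_s: 9.85
eef_pos: [0.4901, 0.2325, 0.0495]
ee_rot: [-0.0, 0.994, 0.112, 0.0]
contact_force: [-0.1, -0.3, -3.1]
width: 0.024
```

Run:
```python
from h import *
tell(loc(FO,FH,(-.04,-.001)),.0497,12.9)
s,Q=cap("side"); px=s["pixels"];Q=Q.reshape(-1,3);hsv=cv2.cvtColor(px,cv2.COLOR_RGB2HSV).reshape(-1,3).astype(int)
c,s_=np.cos(FH),np.sin(FH);D=Q[:,:2]-FO;L=np.c_[D@[c,s_],D@[-s_,c],Q[:,2]]*1e3
near=(abs(L[:,0])<110)&(abs(L[:,1])<70)
f=near&(abs(L[:,2]-80)<2.5)&(hsv[:,1]<40)&(hsv[:,2]>130);print("foam top",f.sum(),cv2.minAreaRect(L[f][:,:2].astype(np.float32)))
k=L[near&(hsv[:,2]<60)&(L[:,2]>70)&(L[:,0]>45)];print("fixed jaw",len(k),np.percentile(k,[2,50,98],axis=0).round(1))
k=L[near&(abs(L[:,2]-60)<12)&(hsv[:,2]<60)&(L[:,0]<10)&(L[:,0]>-15)&(abs(L[:,1])<26)];print("pad",len(k),np.percentile(k,[2,50,98],axis=0).round(1)) if len(k) else 0
save(cv2.resize(px[120:250,230:360],(600,600)),"d.png")
```

```text
t 9.85 pos [0.4901 0.2325 0.0495] yaw 12.88 F [-0.1 -0.3 -3.1] M [-0.06  0.04 -0.  ] w 0.024
turn -0.0 shift 0.01 0.141 -0.005 fixture xy mm [-45.6  -1.4]
foam top 41 ((39.427371978759766, 1.4945316314697266), (31.99778175354004, 43.93177032470703), 0.023432673886418343)
fixed jaw 99 [[ 67.1 -33.6  70.2]
 [ 73.3  -8.   77.6]
 [ 76.1  25.8  86.1]]
pad 30 [[ -5.4 -24.5  49.1]
 [ -2.9 -18.7  68.8]
 [ -1.6  18.3  71.8]]
```

Call:
send_rows(
  rows=[0, 0.07, 0, 0, -0.8, 0, 0.07, 0, 0, -0.8, 0, 0.05, 0, 0, -0.8, 0, 0, 0, 0, -0.8],
)

```text
time_s: 10.3
eef_pos: [0.4917, 0.2248, 0.0494]
ee_rot: [0.0, 0.994, 0.112, -0.0]
contact_force: [-0.1, 0.3, -3.1]
width: 0.0236
```

Call:
send_rows(
  rows=[0, 0.03, 0, 0, -0.8, 0, 0.03, 0, 0, -0.8, 0, 0, 0, 0, -0.8],
)

```text
time_s: 10.6
eef_pos: [0.4922, 0.2226, 0.0495]
ee_rot: [0.0, 0.994, 0.112, -0.0]
contact_force: [-0.0, -0.5, -3.8]
width: 0.0235
```

Call:
send_rows(
  rows=[0, 0.025, 0, 0, -0.8, 0, 0.025, 0, 0, -0.8, 0, 0, 0, 0, -0.8],
)

```text
time_s: 10.9
eef_pos: [0.4927, 0.2207, 0.0495]
ee_rot: [0.0, 0.994, 0.112, -0.0]
contact_force: [-0.3, -0.6, -2.7]
width: 0.0237
```

```bash
cat > t.py <<'E'
from h import *
tell(loc(FO,FH,(-.034,-.001)),.0497,12.9)
s=r.get_state();print("F fixture",inv(np.zeros(2),FH,s["contact_force"][:2]).round(2))
E
python3 t.py
```

```text
t 10.9 pos [0.4927 0.2207 0.0495] yaw 12.89 F [-0.3 -0.6 -2.7] M [-0.05  0.03  0.02] w 0.0237
turn -0.0 shift 0.012 -0.011 -0.006 fixture xy mm [-33.6  -1.5]
F fixture [ 0.53 -0.4 ]
```

Call:
send_rows(
  rows=[0, 0.025, 0, 0, -0.8, 0, 0, 0, 0, -0.8],
)

```text
time_s: 11.1
eef_pos: [0.4929, 0.2197, 0.0495]
ee_rot: [0.0, 0.994, 0.112, 0.0]
contact_force: [0.5, -0.2, -3.6]
width: 0.0235
```

Call:
send_rows(
  rows=[0, 0.025, 0, 0, -0.8, 0, 0, 0, 0, -0.8],
)

```text
time_s: 11.3
eef_pos: [0.4932, 0.2191, 0.0495]
ee_rot: [-0.0, 0.994, 0.112, 0.0]
contact_force: [-0.1, 3.0, -4.4]
width: 0.0238
```

```bash
python3 t.py
python3 - <<'E'
from h import *
s,Q=cap("side"); save(cv2.resize(s["pixels"][150:245,265:360],(600,600),interpolation=cv2.INTER_CUBIC),"e.png")
E
```

```text
t 11.3 pos [0.4932 0.2191 0.0495] yaw 12.87 F [-0.1  3.  -4.4] M [ 0.43  0.07 -0.11] w 0.0238
turn -0.0 shift 0.007 -0.053 -0.005 fixture xy mm [-31.9  -1.3]
F fixture [-2.98  0.56]
```

View pics/e.png

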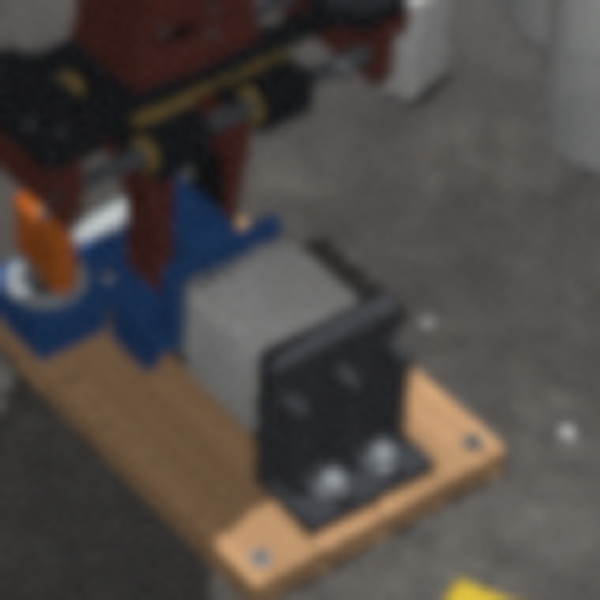

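The block now stands flat between the pad and the fixed jaw, and the force has begun to rise (3 N). Press on to about 10 N.

Call:
send_rows(
  rows=[0, 0.015, 0, 0, -0.8, 0, 0.01, 0, 0, -0.8, 0, 0, 0, 0, -0.8],
)

```text
time_s: 11.65
eef_pos: [0.4935, 0.2184, 0.0496]
ee_rot: [-0.0, 0.994, 0.112, 0.0]
contact_force: [-0.5, 5.9, -4.6]
width: 0.0239
```

```bash
python3 t.py
```

```text
t 11.65 pos [0.4935 0.2184 0.0496] yaw 12.87 F [-0.5  5.9 -4.6] M [ 1.02  0.09 -0.12] w 0.0239
turn -0.01 shift 0.005 -0.071 -0.003 fixture xy mm [-31.2  -1.2]
F fixture [-5.91  0.8 ]
```

Call:
send_rows(
  rows=[0, 0.015, 0, 0, -0.8, 0, 0.012, 0, 0, -0.8, 0, 0, 0, 0, -0.8, 0, 0, 0, 0, -0.8],
)

```text
time_s: 12.05
eef_pos: [0.4936, 0.2178, 0.0496]
ee_rot: [-0.001, 0.994, 0.112, 0.0]
contact_force: [-1.5, 9.1, -3.7]
width: 0.0238
```

```bash
python3 t.py
```

```text
t 12.05 pos [0.4936 0.2178 0.0496] yaw 12.86 F [-1.5  9.1 -3.7] M [ 1.52  0.4  -0.14] w 0.0238
turn -0.01 shift 0.005 -0.086 -0.003 fixture xy mm [-30.6  -1.2]
F fixture [-9.21  0.6 ]
```

At 9.2 N the TCP is at x = -30.6. Release the rib, lift, and clear the top camera's view.

Call:
send_rows(
  rows=[0, 0, 0, 0, 0.0, 0, 0, 0, 0, 0.0, 0, 0, 0, 0, 0.0, 0, 0, -0.3, 0, 0.0, 0, 0, -0.7, 0, 0.0, 0, 0, -0.8, 0, 0.0, 0, -0.3, -0.8, 0, 0.0, 0, -1, -0.3, 0, 0.0, 0, -1, -0.2, 0, 0.0, 0, -1, 0, 0, 0.0, 0, -1, 0, 0, 0.0, 0, -1, 0, 0, 0.0],
)

```text
time_s: 13.25
eef_pos: [0.4459, 0.4249, 0.1748]
ee_rot: [-0.0, 0.994, 0.112, 0.0]
contact_force: [0.6, 0.6, 0.5]
width: 0.0441
```

Call:
send_rows(
  rows=[0, -0.9, 0, 0, 0.0, 0, -0.9, 0, 0, 0.0, 0, -0.5, 0, 0, 0.0, 0, 0, 0, 0, 0.0],
)

```text
time_s: 13.65
eef_pos: [0.4252, 0.5151, 0.174]
ee_rot: [-0.0, 0.994, 0.114, 0.0]
contact_force: [0.7, -0.0, -0.2]
width: 0.0441
```

```bash
python3 t.py
python3 - <<'E'
from h import *
c,P=cap("top"); s,Q=cap("side"); np.savez("f.npz",px=c["pixels"],P=P,spx=s["pixels"],Q=Q)
px=c["pixels"];hsv=cv2.cvtColor(px,cv2.COLOR_RGB2HSV).reshape(-1,3).astype(int);P=P.reshape(-1,3)
D=P[:,:2]-FO;cc,ss=np.cos(FH),np.sin(FH);L=np.c_[D@[cc,ss],D@[-ss,cc],P[:,2]]*1e3
n=(abs(L[:,0])<115)&(abs(L[:,1])<85)
blue=n&(abs(hsv[:,0]-108)<14)&(hsv[:,1]>110)
R=lambda m,t:print(t,m.sum(),cv2.minAreaRect(L[m][:,:2].astype(np.float32)),np.median(L[m][:,2]).round(1)) if m.sum()>3 else print(t,0)
R(blue&(L[:,2]>78),"rib+plate"); R(n&(hsv[:,0]<20)&(hsv[:,1]>150)&(L[:,2]>76),"knob"); R(blue&(abs(L[:,2]-44)<3),"deck")
R(n&(abs(L[:,2]-80)<2.5)&(hsv[:,1]<50)&(hsv[:,2]>110)&(L[:,0]>-10)&(L[:,0]<58),"foam")
save(np.hstack([cv2.resize(px[110:200,235:340],(450,386)),cv2.resize(s["pixels"][140:250,250:350],(350,386))]),"f.png")
E
```

```text
t 13.65 pos [0.4252 0.5151 0.174 ] yaw 13.03 F [ 0.7 -0.  -0.2] M [-0.05  0.03  0.01] w 0.0441
turn 0.02 shift 0.014 7.54 3.108 fixture xy mm [-335.6   -1.6]
F fixture [0.18 0.66]
rib+plate 209 ((-27.161977767944336, -2.0677528381347656), (47.66533279418945, 52.5515251159668), 2.662278175354004) 81.4
knob 48 ((-60.613399505615234, -51.871788024902344), (9.222172737121582, 34.84804153442383), 78.51346588134766) 80.6
deck 431 ((-39.349063873291016, -18.558204650878906), (101.77110290527344, 71.02442932128906), 84.2890625) 43.9
foam 389 ((23.554311752319336, -0.36210060119628906), (55.736976623535156, 64.25531768798828), 89.38156127929688) 79.4
```

View pics/f.png

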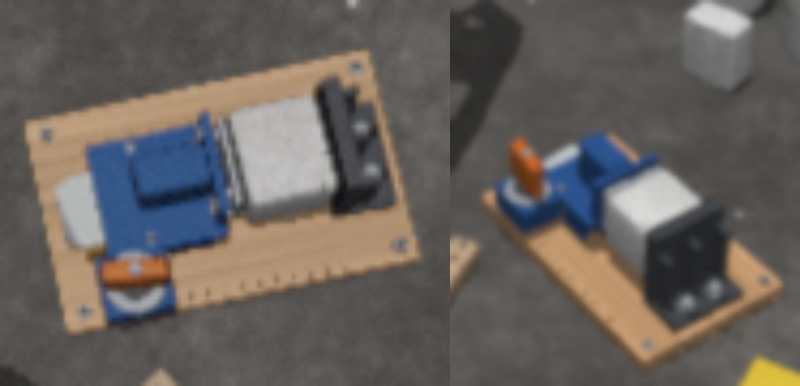

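The top view shows the jaw on the rail with the pad near the block and the block against the fixed jaw. The knob wing is already about 10° clockwise. I'll refine the wing angle and centre.

Run:
```python
from h import *
cc,ss=np.cos(FH),np.sin(FH)
for f,o,h in(("top0.npz",JO,JH),("f.npz",FO,FH)):
    d=np.load(f);hsv=cv2.cvtColor(d["px"],cv2.COLOR_RGB2HSV).reshape(-1,3).astype(int);P=d["P"].reshape(-1,3)
    c,s=np.cos(h),np.sin(h);D=P[:,:2]-o;L=np.c_[D@[c,s],D@[-s,c],P[:,2]]*1e3
    zt=62 if f=="top0.npz" else 82
    m=(abs(L[:,0])<100)&(abs(L[:,1])<80)&(hsv[:,0]<20)&(hsv[:,1]>130)&(abs(L[:,2]-zt)<4)
    k=L[m][:,:2];C=np.cov(k.T);w,v=np.linalg.eigh(C);e=v[:,1]*np.sign(v[0,1])
    print(f,m.sum(),"mean",k.mean(0).round(1),"angle",np.rad2deg(np.arctan2(e[1],e[0])).round(1),"std",np.sqrt(w).round(1))
    b=(abs(L[:,0])<100)&(abs(L[:,1])<80)&(abs(hsv[:,0]-108)<14)&(hsv[:,1]>110)&(abs(L[:,2]-zt)<3.0)
    R=cv2.minAreaRect(L[b&(L[:,0]<(25 if zt==62 else -15))][:,:2].astype(np.float32));print("rib only",R)
tell(loc(FO,FH,(-.0608,-.052)),.15,12.9-9)
```

```text
top0.npz 45 mean [-23.1 -50.5] angle -7.1 std [ 2.8 11.7]
rib only ((5.671407699584961, 0.6628332138061523), (23.296415328979492, 38.28908920288086), 88.62600708007812)
f.npz 53 mean [-61.3 -50.8] angle -7.3 std [ 3.  11.6]
rib only ((-32.51061248779297, 0.24936389923095703), (35.42082977294922, 22.673839569091797), 1.7925297021865845)
t 13.75 pos [0.4257 0.5123 0.1735] yaw 12.92 F [ 0.1 -0.8 -0. ] M [-0.04  0.04  0.02] w 0.0437
turn 1.5 shift -0.179 6.913 0.588 fixture xy mm [-332.8   -1.7]
```

Call:
send_rows(
  rows=[0, 0, 0, 0.6, -0.27, 0, 0, 0, 0.6, -0.27, 0, 0, 0, 0, -0.27],
)

```text
time_s: 14.05
eef_pos: [0.4264, 0.5113, 0.1736]
ee_rot: [0.0, 0.999, 0.049, -0.0]
contact_force: [-0.6, 0.2, -0.2]
width: 0.0324
```

Run:
```python
from h import *
tell(loc(FO,FH,(-.0612,-.0512)),.15,5.7)
```

```text
t 14.05 pos [0.4264 0.5113 0.1736] yaw 5.57 F [-0.6  0.2 -0.2] M [-0.03 -0.04 -0.01] w 0.0324
turn -0.02 shift -0.392 6.864 0.59 fixture xy mm [-331.6   -1.2]
```

Call:
send_rows(
  rows=[-0.1, 0.4, 0, -0.02, -0.27, -0.1, 0.8, 0, 0, -0.27, -0.1, 0.9, 0, 0, -0.27, -0.09, 0.9, 0, 0, -0.27, 0, 0.9, 0.1, 0, -0.27, 0, 0.9, 0.1, 0, -0.27, 0, 0.9, 0.2, 0, -0.27, 0, 0.7, 0.2, 0, -0.27, 0, 0.46, 0, 0, -0.27, 0, 0, 0, 0, -0.27, 0, 0, 0, 0, -0.27, 0, 0, 0, 0, -0.27],
)

```text
time_s: 15.25
eef_pos: [0.4383, 0.2391, 0.1498]
ee_rot: [-0.0, 0.999, 0.051, 0.0]
contact_force: [0.0, 0.2, -0.2]
width: 0.0319
```

Run:
```python
from h import *
tell(loc(FO,FH,(-.0612,-.0512)),.054,5.7)
```

```text
t 15.25 pos [0.4383 0.2391 0.1498] yaw 5.85 F [ 0.   0.2 -0.2] M [-0.05  0.04 -0.03] w 0.0319
turn 0.02 shift -0.013 0.063 2.396 fixture xy mm [-63.6 -50.4]
```

Call:
send_rows(
  rows=[-0.013, 0.06, 0.4, 0.02, -0.27, 0, 0, 0.6, 0, -0.27, 0, 0, 0.6, 0, -0.27, 0, 0, 0.4, 0, -0.27, 0, 0, 0.25, 0, -0.27, 0, 0, 0.14, 0, -0.27, 0, 0, 0, 0, -0.27, 0, 0, 0, 0, -0.27],
)

```text
time_s: 16.05
eef_pos: [0.4381, 0.2365, 0.0544]
ee_rot: [-0.0, 0.999, 0.05, 0.0]
contact_force: [-0.2, 0.6, -0.4]
width: 0.032
```

Run:
```python
from h import *
tell(loc(FO,FH,(-.0612,-.0512)),.054,5.7)
s,Q=cap("side"); save(cv2.resize(s["pixels"][130:230,235:335],(600,600),interpolation=cv2.INTER_CUBIC),"g.png")
```

```text
t 16.05 pos [0.4381 0.2365 0.0544] yaw 5.72 F [-0.2  0.6 -0.4] M [-0.09  0.07 -0.04] w 0.032
turn 0.0 shift -0.002 -0.001 0.009 fixture xy mm [-61.2 -51.1]
```

View pics/g.png

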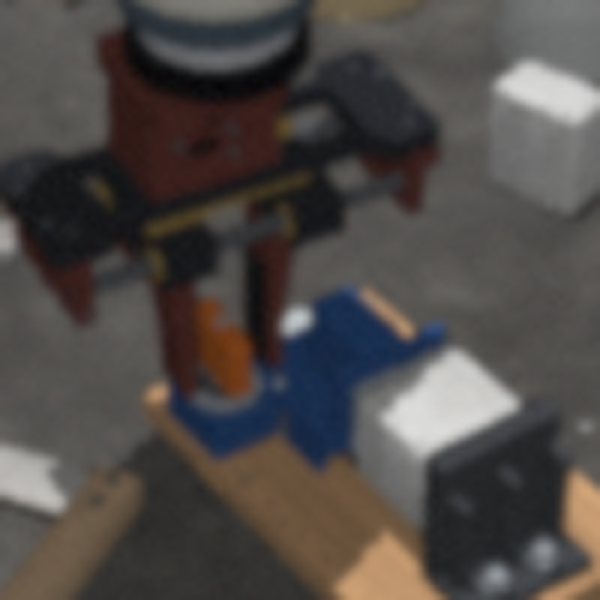

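The fingers straddle the wing. Close.

Call:
send_rows(
  rows=[0, 0, 0, 0, -1, 0, 0, 0, 0, -1, 0, 0, 0, 0, -1, 0, 0, 0, 0, -1, 0, 0, 0, 0, -1],
  squeeze=40,
)

```text
time_s: 16.6
eef_pos: [0.438, 0.2362, 0.0542]
ee_rot: [-0.0, 0.999, 0.05, 0.0]
contact_force: [-0.9, -0.5, 3.8]
width: 0.012
```

```bash
python3 t.py
```

```text
t 16.6 pos [0.438  0.2362 0.0542] yaw 5.69 F [-0.9 -0.5  3.8] M [-0.04  0.07  0.04] w 0.012
turn -1.2 shift 1.258 0.673 0.112 fixture xy mm [-60.9 -51.3]
F fixture [ 0.34 -0.98]
```

Call:
send_rows(
  rows=[0, 0, 0, 0.6, -1, 0, 0, 0, 0.6, -1, 0, 0, 0, 0.6, -1, 0, 0, 0, 0.6, -1, 0, 0, 0, 0.6, -1, 0, 0, 0, 0.6, -1, 0, 0, 0, 0, -1, 0, 0, 0, 0, -1],
)

```text
time_s: 17.4
eef_pos: [0.4374, 0.236, 0.0541]
ee_rot: [0.0, 0.99, -0.138, -0.0]
contact_force: [-2.3, -1.4, 7.0]
width: 0.0118
```

```bash
cat >> t.py <<'E'
a=FH-yaw(s); print("fixture +x 1mm in tool units: x %.4f y %.4f"%(np.cos(a)/40,-np.sin(a)/40), "+y: x %.4f y %.4f"%(np.cos(a+np.pi/2)/40,-np.sin(a+np.pi/2)/40),"knob rad",(np.deg2rad(12.9)-yaw(s)).round(3))
E
python3 t.py
```

```text
t 17.4 pos [0.4374 0.236  0.0541] yaw -15.91 F [-2.3 -1.4  7. ] M [-0.3   0.35 -0.1 ] w 0.0118
turn -4.8 shift 1.273 0.669 0.111 fixture xy mm [-60.8 -51.9]
F fixture [ 0.89 -2.57]
fixture +x 1mm in tool units: x 0.0120 y 0.0219 +y: x 0.0219 y -0.0120 knob rad 0.503
```

Call:
send_rows(
  rows=[0.012, 0.022, -0.01, 0, -1, 0, 0, 0, 0, -1, 0, 0, 0, 0, -1],
)

```text
time_s: 17.7
eef_pos: [0.4374, 0.2351, 0.0543]
ee_rot: [0.0, 0.99, -0.138, -0.0]
contact_force: [-4.4, 2.5, 4.3]
width: 0.0119
```

```bash
python3 t.py
```

```text
t 17.7 pos [0.4374 0.2351 0.0543] yaw -15.9 F [-4.4  2.5  4.3] M [0.41 0.74 0.05] w 0.0119
turn -4.8 shift 1.278 0.65 0.114 fixture xy mm [-60.  -52.1]
F fixture [-3.37 -3.69]
fixture +x 1mm in tool units: x 0.0120 y 0.0219 +y: x 0.0219 y -0.0120 knob rad 0.503
```

Call:
send_rows(
  rows=[0.006, 0.024, 0, 0, -1, 0, 0, 0, 0, -1, 0, 0, 0, 0, -1],
)

```text
time_s: 18.0
eef_pos: [0.4375, 0.2345, 0.0543]
ee_rot: [-0.0, 0.99, -0.138, -0.0]
contact_force: [-4.2, 4.9, 3.3]
width: 0.0119
```

```bash
python3 t.py
```

```text
t 18.0 pos [0.4375 0.2345 0.0543] yaw -15.91 F [-4.2  4.9  3.3] M [0.82 0.83 0.16] w 0.0119
turn -4.8 shift 1.278 0.634 0.114 fixture xy mm [-59.3 -52.1]
F fixture [-5.73 -3.01]
fixture +x 1mm in tool units: x 0.0120 y 0.0219 +y: x 0.0219 y -0.0120 knob rad 0.503
```

Call:
send_rows(
  rows=[0.012, 0.025, 0, 0, -1, 0, 0, 0, 0, -1, 0, 0, 0, 0, -1],
)

```text
time_s: 18.3
eef_pos: [0.4376, 0.2337, 0.0543]
ee_rot: [-0.0, 0.99, -0.139, -0.0]
contact_force: [-5.8, 6.7, 3.3]
width: 0.0116
```

```bash
python3 t.py
```

```text
t 18.3 pos [0.4376 0.2337 0.0543] yaw -15.92 F [-5.8  6.7  3.3] M [1.25 1.03 0.16] w 0.0116
turn -4.8 shift 1.281 0.614 0.114 fixture xy mm [-58.6 -52.2]
F fixture [-7.86 -4.14]
fixture +x 1mm in tool units: x 0.0121 y 0.0219 +y: x 0.0219 y -0.0121 knob rad 0.503
```

Call:
send_rows(
  rows=[0.01, 0.026, 0, 0, -1, 0.004, 0.01, 0, 0, -1, 0, 0, 0, 0, -1, 0, 0, 0, 0, -1],
)

```text
time_s: 18.7
eef_pos: [0.4377, 0.2327, 0.0543]
ee_rot: [-0.001, 0.99, -0.139, -0.0]
contact_force: [-6.0, 10.7, 2.7]
width: 0.0117
```

```bash
python3 t.py
python3 - <<'E'
from h import *
s,Q=cap("side"); save(cv2.resize(s["pixels"][150:230,255:350],(712,600),interpolation=cv2.INTER_CUBIC),"i.png")
E
```

```text
t 18.7 pos [0.4377 0.2327 0.0543] yaw -15.94 F [-6.  10.7  2.7] M [1.9  1.25 0.04] w 0.0117
turn -4.81 shift 1.283 0.589 0.115 fixture xy mm [-57.6 -52.3]
F fixture [-11.73  -3.48]
fixture +x 1mm in tool units: x 0.0121 y 0.0219 +y: x 0.0219 y -0.0121 knob rad 0.503
```

View pics/i.png

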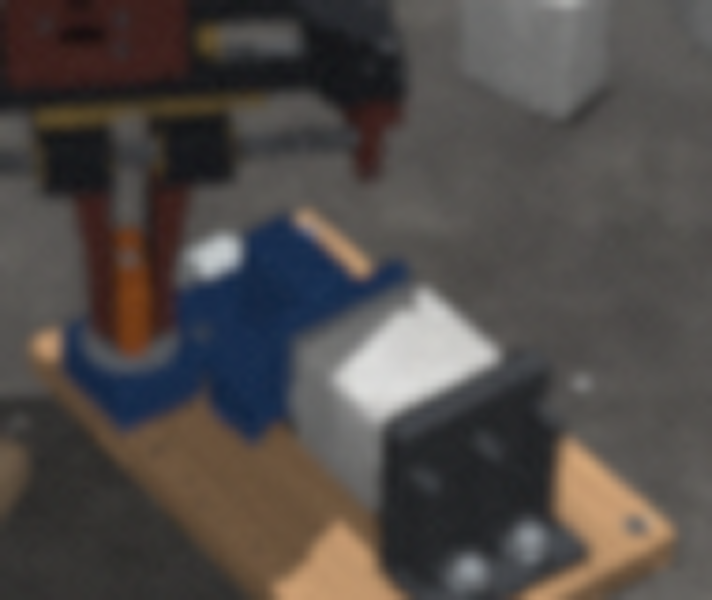

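The wing is held, the block stands square, and the push is 11.7 N including rail friction. Now tighten in stages while holding the pressure.

Call:
send_rows(
  rows=[0, 0, 0, 0.5, -1, 0, 0, 0, 0.5, -1, 0, 0, 0, 0.5, -1, 0, 0, 0, 0.3, -1, 0, 0, 0, 0, -1],
)

```text
time_s: 19.25
eef_pos: [0.4375, 0.2326, 0.0543]
ee_rot: [-0.001, 0.973, -0.232, -0.001]
contact_force: [-7.3, 10.0, 4.0]
width: 0.0118
```

```bash
python3 t.py
```

```text
t 19.25 pos [0.4375 0.2326 0.0543] yaw -26.79 F [-7.3 10.   4. ] M [1.76 1.28 0.01] w 0.0118
turn -6.62 shift 1.289 0.588 0.114 fixture xy mm [-57.5 -52.6]
F fixture [-11.36  -4.91]
fixture +x 1mm in tool units: x 0.0160 y 0.0192 +y: x 0.0192 y -0.0160 knob rad 0.693
```

Call:
send_rows(
  rows=[-0.008, 0.006, 0, 0.5, -1, 0, 0, 0, 0.5, -1, 0, 0, 0, 0.5, -1, 0, 0, 0, 0, -1],
)

```text
time_s: 19.65
eef_pos: [0.4374, 0.2327, 0.0543]
ee_rot: [-0.001, 0.952, -0.308, -0.0]
contact_force: [-5.9, 10.1, 2.1]
width: 0.0116
```

```bash
python3 t.py
```

```text
t 19.65 pos [0.4374 0.2327 0.0543] yaw -35.82 F [-5.9 10.1  2.1] M [ 1.77  1.2  -0.05] w 0.0116
turn -8.12 shift 1.291 0.59 0.115 fixture xy mm [-57.6 -52.6]
F fixture [-11.21  -3.49]
fixture +x 1mm in tool units: x 0.0188 y 0.0165 +y: x 0.0165 y -0.0188 knob rad 0.85
```

Call:
send_rows(
  rows=[0, 0, 0, 0.5, -1, 0, 0, 0, 0.5, -1, 0, 0, 0, 0, -1],
)

```text
time_s: 19.95
eef_pos: [0.4374, 0.2327, 0.0542]
ee_rot: [-0.001, 0.934, -0.357, -0.0]
contact_force: [-6.2, 9.8, 2.6]
width: 0.0119
```

```bash
python3 t.py
```

```text
t 19.95 pos [0.4374 0.2327 0.0542] yaw -41.82 F [-6.2  9.8  2.6] M [ 1.86  1.14 -0.05] w 0.0119
turn -9.12 shift 1.291 0.59 0.113 fixture xy mm [-57.6 -52.6]
F fixture [-10.94  -3.9 ]
fixture +x 1mm in tool units: x 0.0204 y 0.0144 +y: x 0.0144 y -0.0204 knob rad 0.955
```

Call:
send_rows(
  rows=[0, 0, 0, 0.4, -1, 0, 0, 0, 0.4, -1, 0, 0, 0, 0, -1, 0, 0, 0, 0, -1],
)

```text
time_s: 20.35
eef_pos: [0.4374, 0.2327, 0.0543]
ee_rot: [-0.001, 0.919, -0.395, -0.001]
contact_force: [-6.0, 10.7, 2.5]
width: 0.0117
```

```bash
python3 t.py
```

```text
t 20.35 pos [0.4374 0.2327 0.0543] yaw -46.55 F [-6.  10.7  2.5] M [1.81 1.22 0.02] w 0.0117
turn -9.91 shift 1.291 0.589 0.114 fixture xy mm [-57.6 -52.7]
F fixture [-11.79  -3.46]
fixture +x 1mm in tool units: x 0.0215 y 0.0127 +y: x 0.0127 y -0.0215 knob rad 1.038
```

The knob is at about 1.04 rad and the position is steady. I'll unload the arm gently and see whether the jaw stays put.

Call:
send_rows(
  rows=[-0.015, -0.004, 0, 0, -1, -0.016, -0.003, 0, 0, -1, 0, 0, 0, 0, -1, 0, 0, 0, 0, -1],
)

```text
time_s: 20.75
eef_pos: [0.4374, 0.2328, 0.0543]
ee_rot: [-0.0, 0.919, -0.395, 0.0]
contact_force: [-1.9, 5.3, 0.7]
width: 0.012
```

```bash
python3 t.py
```

```text
t 20.75 pos [0.4374 0.2328 0.0543] yaw -46.53 F [-1.9  5.3  0.7] M [0.87 0.46 0.  ] w 0.012
turn -9.9 shift 1.292 0.593 0.114 fixture xy mm [-57.7 -52.7]
F fixture [-5.54 -0.66]
fixture +x 1mm in tool units: x 0.0215 y 0.0127 +y: x 0.0127 y -0.0215 knob rad 1.037
```

The jaw holds: 6 N less push moved it only 0.1 mm. Take off the rest.

Call:
send_rows(
  rows=[-0.011, -0.006, 0, 0, -1, -0.012, -0.007, 0, 0, -1, 0, 0, 0, 0, -1, 0, 0, 0, 0, -1],
)

```text
time_s: 21.15
eef_pos: [0.4373, 0.2331, 0.0543]
ee_rot: [0.0, 0.919, -0.395, 0.0]
contact_force: [3.4, -4.7, 0.7]
width: 0.0118
```

```bash
python3 t.py
```

```text
t 21.15 pos [0.4373 0.2331 0.0543] yaw -46.5 F [ 3.4 -4.7  0.7] M [-0.82 -0.36 -0.01] w 0.0118
turn -9.9 shift 1.292 0.6 0.114 fixture xy mm [-58.  -52.7]
F fixture [5.3  2.28]
fixture +x 1mm in tool units: x 0.0215 y 0.0127 +y: x 0.0127 y -0.0215 knob rad 1.037
```

Call:
send_rows(
  rows=[0.007, 0.008, 0, 0, -1, 0, 0, 0, 0, -1, 0, 0, 0, 0, -0.3, 0, 0, 0, 0, -0.3, 0, 0, 0, 0, -0.3, 0, 0, -0.3, 0, -0.3, 0, 0, -0.7, 0, -0.3, 0, 0, -0.8, 0, -0.3, 0, 0, -0.8, 0, -0.3, 0, 0, -0.4, 0, -0.3],
)

```text
time_s: 22.15
eef_pos: [0.4378, 0.2338, 0.1777]
ee_rot: [-0.002, 0.919, -0.395, 0.001]
contact_force: [-0.2, -0.8, 1.0]
width: 0.0305
```

Call:
send_rows(
  rows=[-0.8, -0.5, 0, 0, -0.3, -0.8, -0.5, 0, 0, -0.3, -0.8, -0.5, 0, 0, -0.3, -0.8, -0.5, 0, 0, -0.3, -0.8, -0.5, 0, 0, -0.3, -0.8, -0.5, 0, 0, -0.3, -0.8, -0.5, 0, 0, -0.3, -0.6, -0.4, 0, 0, -0.3, 0, 0, 0, 0, -0.3],
)

```text
time_s: 23.05
eef_pos: [0.3784, 0.5238, 0.1752]
ee_rot: [-0.001, 0.919, -0.393, -0.0]
contact_force: [0.8, 0.0, -0.2]
width: 0.0304
```

```bash
python3 t.py
python3 - <<'E'
from h import *
c,P=cap("top"); s,Q=cap("side"); np.savez("k.npz",px=c["pixels"],P=P,spx=s["pixels"],Q=Q)
for f in("f.npz","k.npz"):
    d=np.load(f);px=d["px"];hsv=cv2.cvtColor(px,cv2.COLOR_RGB2HSV).reshape(-1,3).astype(int);P=d["P"].reshape(-1,3)
    D=P[:,:2]-FO;cc,ss=np.cos(FH),np.sin(FH);L=np.c_[D@[cc,ss],D@[-ss,cc],P[:,2]]*1e3
    n=(abs(L[:,0])<115)&(abs(L[:,1])<85)
    blue=n&(abs(hsv[:,0]-108)<14)&(hsv[:,1]>110)
    k=L[n&(hsv[:,0]<20)&(hsv[:,1]>130)&(abs(L[:,2]-82)<4)][:,:2];w,v=np.linalg.eigh(np.cov(k.T));e=v[:,1]*np.sign(v[0,1])
    print(f,"knob",k.mean(0).round(1),"rad",-np.arctan2(e[1],e[0]).round(3))
    R=lambda m,t:print(t,m.sum(),L[m].mean(0).round(2),cv2.minAreaRect(L[m][:,:2].astype(np.float32)))
    R(blue&(L[:,2]>78),"rib+plate"); R(blue&(abs(L[:,2]-44)<3),"deck")
    R(n&(abs(L[:,2]-80)<1.5)&(hsv[:,1]<50)&(hsv[:,2]>110)&(L[:,0]>0)&(L[:,0]<56)&(abs(L[:,1])<31),"foam")
save(np.hstack([cv2.resize(px[110:200,235:340],(450,386)),cv2.resize(s["pixels"][140:250,250:350],(350,386))]),"k.png")
E
```

```text
t 23.05 pos [0.3784 0.5238 0.1752] yaw -46.33 F [ 0.8  0.  -0.2] M [-0.05  0.08 -0.01] w 0.0304
turn -9.87 shift 1.105 8.014 3.138 fixture xy mm [-354.5  -45.2]
F fixture [0.15 0.75]
fixture +x 1mm in tool units: x 0.0215 y 0.0128 +y: x 0.0128 y -0.0215 knob rad 1.034
f.npz knob [-61.3 -50.8] rad 0.127
rib+plate 209 [-25.2   -0.52  81.31] ((-27.161977767944336, -2.0677528381347656), (47.66533279418945, 52.5515251159668), 2.662278175354004)
deck 431 [-45.81  -7.9   43.89] ((-39.349063873291016, -18.558204650878906), (101.77110290527344, 71.02442932128906), 84.2890625)
foam 272 [31.47 -0.48 79.79] ((31.724475860595703, -1.1456794738769531), (51.56706619262695, 47.60801696777344), 89.86361694335938)
k.npz knob [-58.6 -52.6] rad 1.02
rib+plate 218 [-22.66  -1.98  81.2 ] ((-24.660484313964844, -3.1787357330322266), (47.20317459106445, 53.450836181640625), 0.2825700640678406)
deck 427 [-42.83  -9.63  43.91] ((-39.43942642211914, -19.285991668701172), (98.5972671508789, 74.36045837402344), 89.37594604492188)
foam 290 [30.07 -0.69 79.78] ((28.925132751464844, -1.2566795349121094), (51.57608413696289, 52.69865798950195), 2.5519721508026123)
```

View pics/k.png

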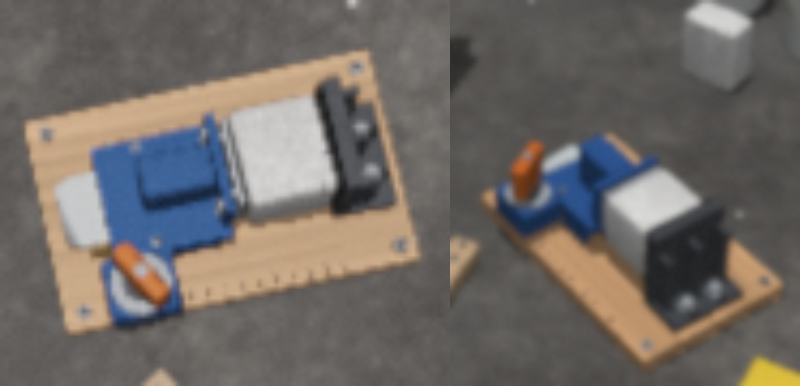

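The top view shows the knob turned to about 1.02 rad, the block flush between the pad and the fixed jaw, and the deck level at z = 43.9 mm. The jaw has stayed in its pressed position (origin x about -34.7 mm, the same as at 9 N). Handing in.

```bash
python3 -c "
from plant import r
print(r.close_job())"
```

```text
the job is handed in; nothing more can be done
None
```

I slid the blue jaw onto the rail from its open end and pushed it until the block stood against the fixed jaw. I then pressed through the knob with 11.7 N (rail friction included) and tightened it to about 1.04 rad with the pressure on. I let go and handed in at about 23 s; no verdict was reported.

**Checks that agreed:**
- **Clamp:** Going from 11.8 N push to 5.3 N pull moved the grip on the knob only about 0.4 mm, so the jaw holds. The gib force itself was not measured, but the camera reads the knob at 1.02 rad, inside the firm range.
- **Pad pressure:** After release the jaw's x position (about -34.7 mm) matches where the rib push had read 9.2 N. I put the pad at 7–10 N, though this is inferred rather than measured directly.
- **Seating:** The deck height is right for the rail (43.9 mm against 44), and the jaw's yaw is about 0.3°.

**Checks that were uncertain or disagreed:**
- **Jaw sideways position:** The camera estimates ran from -2 to -3.2 mm, and the limit is ±3 mm. The groove play alone would allow only about 1 mm.
- **Block yaw:** The outline fit gave 2.6° (limit about 3.4°), but that fit is noisy and the block looks flush in the picture.
- **Spring travel:** The camera saw the jaw advance about 2.5 mm from its sprung-back position. That would mean about 15 N if the pad had been touching there; the lower push force suggests it had backed off the block.
- **Before entry:** The side camera put the jaw about 2 mm further sideways than the top camera did. I aimed between the two, and it went on without any noticeable force.

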